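Unload the cured casting from the dispensing rig's mould

TASK

Pull the mould carriage out from under the mixing head, all the way to its end stop, with the casting still in the mould. Then lift the cured casting straight up out of the open mould and set it down, not dropped, in the middle of the shallow steel tray, flat on the tray's floor, right way up and lengthwise along the tray. Leave the carriage pulled out, do not bump the mixing head, and leave the scrap bin, jar and wrench where they are.

Things in the scene. Friction and masses are not known exactly. Their poses are not given: they have to be found in the camera images.
- rig: fixed aluminium linear stage on the bench: base plate 150 x 500 x 12 mm with two steel rods along its own y. Origin on the table. In its frame the base runs from y = -140 to +360 mm, x = -75 to +75 mm. A 270 mm tall column stands at y = +335 mm; the carriage, mould and handle run along its x = 0 line.
- mixing_head: two-part resin mixing head fixed to the rig's column: blue block 75 x 60 mm (underside 181 mm, top 246 mm above the table) with a white tapered nozzle pointing down to 97 mm above the table, and two black cylinders leaning away from the mould's exit, up to 361 mm. Origin on the table, directly under the nozzle, at y = +160 mm in the rig's frame; axes as the rig's.
- carriage (a joint): travel of the mould carriage along the rig's -y, in m: 0 = mould centred under the mixing nozzle (as at the start), 0.16 = pulled out to the end stop. Some 3 N of friction; it stays where left.
- handle (a point): centre of the top of the carriage's black upright handle tab: 16 mm thick along x, 36 mm along y, top 106 mm above the table, standing 44 mm above the mould's top. It is on the carriage's centre line 122 mm from the cavity's centre towards -y. Axes as the rig's.
- cavity (a point): centre of the mould cavity's floor, 42 mm above the table; moves with the carriage, axes as the rig's. Mould: aluminium block 140 (x) x 190 (y) mm, top 62 mm above the table. Cavity 49 (x) x 135 (y) mm, 20 mm deep; at its middle a finger slot opens from each long side, 36 mm wide along y, reaching 54.5 mm from the centre along x, as deep as the cavity.
- casting: loose white cast resin bracket, 0.13 to 0.21 kg, lying in the cavity (2.5 mm play). Foot 44 (x) x 130 (y) x 12 mm with a bolt hole at each end; in the middle a block-shaped boss 44 (x) x 60 (y) mm, up to 34 mm, 14 mm above the mould's top. Its flat sides, 44 mm apart, face the finger slots. Origin at the centre of the underside, z up, long axis y.
- tray: shallow open steel tray fixed to the bench, 120 (x) x 180 (y) x 22 mm outside, walls 4 mm. Origin at the centre of the underside; its long axis is its own y.
- tray_in (a point): centre of the tray's inner floor (about 4 mm above the table), axes as the tray's.
- scrap_bin: deep grey plastic box, open, 125 (x) x 150 (y) x 75 mm, loose; not to be used or moved. Origin at the centre of the underside. Tray and bin may swap places.
- jar: loose jar, diameter 72 mm, 85 mm tall, a bystander. Origin at the centre of the underside.
- wrench: loose steel wrench lying on the bench, 160 mm along its own x, a bystander. Origin at its underside.

How it is judged:
On the way, in this order (a step that is already met when the one before it is completed fails the run):
1. the carriage is pulled out to its stop (within 12 mm) with the casting still seated in the mould (value of joint carriage above 0.148 m and z of casting in the frame of cavity below 0.008 m and horizontal distance between casting and cavity below 0.012 m), for 0.2 s.
2. the casting is lifted up out of the cavity, right way up (value of joint carriage above 0.148 m and z of casting in the frame of cavity above 0.03 m and angle between casting's own z axis and vertical below 0.5 rad), for 0.1 s.
3. the casting is lowered into the tray while still held: its underside within 12 mm of the tray's floor (horizontal distance between casting and tray_in below 0.045 m and angle between the y axis of casting and the y axis of tray, either way round below 0.35 rad and angle between casting's own z axis and vertical below 0.12 rad and z of casting in the frame of tray_in below 0.012 m and contact force between the fingers and casting above 0.5 N), for 0.05 s.
At the end, for the whole second after the job is handed in: The casting lies released and at rest, flat on the tray's floor (underside within 5 mm of it, tilt under 0.12 rad, right way up), its centre within 45 mm of the tray's centre and its long axis within 0.35 rad of the tray's, either way round; the carriage is still within 12 mm of its outer stop (horizontal distance between casting and tray_in below 0.045 m and angle between the y axis of casting and the y axis of tray, either way round below 0.35 rad and angle between casting's own z axis and vertical below 0.12 rad and z of casting in the frame of tray_in below 0.005 m and linear speed of casting below 0.02 m/s and value of joint carriage above 0.148 m); the robot touches nothing.
It fails at once if the mixing head is bumped (over 5 N) (contact force between any of the fingers, the arm, casting and mixing_head above 5 N).
It fails at once if the scrap bin, jar or wrench is moved by more than 30 mm (distance of any of scrap_bin, jar, wrench from where it was at the start of the episode above 0.03 m).
It also fails if it takes over 54 s, if anything falls off the work surface, if the arm or the gripper's body presses on something with over 40 N, if the wrist force passes 120 N, or if a joint passes its speed limit or range.

ROBOT

A 6-joint arm with a two-finger parallel gripper is mounted at the origin on the work surface. World frame = base frame: x ahead of the robot, y to its left, z up, the work surface at z = 0. Lengths are in m, angles in rad, forces in N, time in s.
With the tool pointing down it reaches from about 0.35 to 0.975 m from the base axis. Payload 7.1 kg.
Tool frame: the origin (TCP) lies midway between the tips of the shut fingers; the grasp point (between the pads) lies 19 mm behind it; z points along the fingers, y is the line along which they close (so a half turn about z gives the same grasp; the last joint's range is limited). The gripper opens to 88 mm and grips with 3 to 60 N. Pads are 20 mm wide; open, the fingers measure 115 mm over their backs; the gripper's body (75 mm by 178 mm) begins 61 mm behind the grasp point.
Start: joints at [1.317, 0.423, 1.63, -0, 1.089, -0.019], TCP at [0.145, 0.608, 0.223] pointing down, gripper open.
Joint ranges: [-3, 3], [-0.9, 2.11], [0.09, 2.58], [-1.31, 4.45], [0.11, 2.69], [-2.54, 2.54]. Speed limits (rad/s): [2.39, 2.39, 3.01, 3.14, 3.14, 3.14].

INTERFACE

Orientations are given as a unit quaternion [w, x, y, z].
In Python, from station import move_pose, movel, movej, command_gripper, wait, inverse_kinematics, read_camera, camera_info, MotionError, job_done, get_time, get_joint_pos, get_qvel, get_effort, get_tcp_pos, get_ee_rot, get_ft_force, get_ft_torque, get_grip_width, get_finger_force gives the robot as it stands. Calls block until the motion is done:
- move_pose(position, orientation): joint-space move of the TCP to a pose.
- movel(position, frame=None, v=0.15, until_force=None): straight line of the TCP; frame=None keeps the orientation; v is the mean speed in m/s. With until_force (N) it stops when the force on the tool has changed by that much, and returns True; else False.
- movej(angles): joint-space move.
- command_gripper(opening): opening from 0.0 (shut) to 1.0 (fully open); the grip force is fixed at half the most; returns when the fingers have stopped.
- wait(seconds).
- inverse_kinematics(position, orientation): joint angles nearest the present ones, or None.
- read_camera(name): name is "side" or "top" or "wrist"; returns the picture (480x640x3 uint8, red, green, blue); there is no depth.
- camera_info(name): a dict with "intrinsics" (3x3 intrinsics, pixels), "T" (4x4, takes a point from camera to world coordinates); the wrist camera has in their place "tool_from_camera" (4x4, takes a point from camera to tool coordinates, whose origin is the TCP and whose axes are the flange's). Camera axes: x right, y up, looking along -z (the intrinsics and any distortion apply to the point x, -y, -z); pixel columns grow to the right and rows downward; lengths in m; the calibration is good to about 2 mm. A picture is of the moment at which its call begins: read the wrist's pose just before it. camera_info takes no time and is no camera call.
A pose or a line that the arm cannot do raises MotionError and nothing moves.
- job_done(): hands the job in; it is judged then, once.
Readings, each from a call of its own:
- get_time(): time.
- get_joint_pos(): joint angles.
- get_qvel(): joint speeds.
- get_effort(): joint torques, N m.
- get_tcp_pos(): TCP position.
- get_ee_rot(): TCP orientation.
- get_ft_force(): force on the tool from outside, world axes, zero at the start.
- get_ft_torque(): the same for the moment, N m.
- get_grip_width(): opening from 0.0 (shut) to 1.0 (fully open).
- get_finger_force(): force on a finger pad.
Only numpy, scipy, OpenCV 4.12 (cv2) and the standard library are available. Lean on these libraries where they do the work, as an engineer would, in place of code of your own. Each camera call takes 0.05 s, during which the arm holds its last target. There are 200 camera calls.

## Working session

There is one attempt and no reset: what is moved stays moved. The work goes in short steps, each a Python script; the robot and the scene stay as the last script left them, time stands still between calls to the robot, and variables do not carry over. Pictures are saved under pics/ and viewed, at most 10 in all, crops included, and the job is handed in when it is done.

```bash
mkdir -p pics; python3 - <<'E'
from station import *
import cv2,numpy as np
for n in("top","side"):
    im=read_camera(n); cv2.imwrite(f"pics/{n}0.png",im[:,:,::-1])
    c=camera_info(n); print(n,{k:np.round(v,3).tolist() if not isinstance(v,str) else v for k,v in c.items()})
print(camera_info("wrist"),get_ee_rot(),get_time())
E
```

```text
top {'intrinsics': [[563.8, 0.0, 315.02], [0.0, 563.8, 240.371], [0.0, 0.0, 1.0]], 'T': [[0.017, 0.988, -0.156, 0.359], [-1.0, 0.017, -0.004, -0.033], [-0.001, 0.156, 0.988, 1.322], [0.0, 0.0, 0.0, 1.0]]}
side {'intrinsics': [[435.268, 0.0, 314.533], [0.0, 435.268, 232.531], [0.0, 0.0, 1.0]], 'T': [[0.781, 0.392, -0.486, 0.183], [-0.624, 0.485, -0.612, -0.498], [-0.004, 0.781, 0.624, 0.591], [0.0, 0.0, 0.0, 1.0]]}
{'intrinsics': array([[382.26621782,   0.        , 322.70895861],
       [  0.        , 382.26621782, 241.93604496],
       [  0.        ,   0.        ,   1.        ]]), 'tool_from_camera': array([[ 9.91558048e-04,  9.58949605e-01,  2.83574809e-01,
         7.91091621e-02],
       [ 9.99999508e-01, -9.42520996e-04, -3.09362542e-04,
         9.90121984e-04],
       [-2.93878768e-05,  2.83574976e-01, -9.58950068e-01,
        -1.62456852e-01],
       [ 0.00000000e+00,  0.00000000e+00,  0.00000000e+00,
         1.00000000e+00]])} [-1.10258170e-04  1.17120210e-01  9.93117513e-01 -6.69776959e-04] 0.1
```

View pics/top0.png

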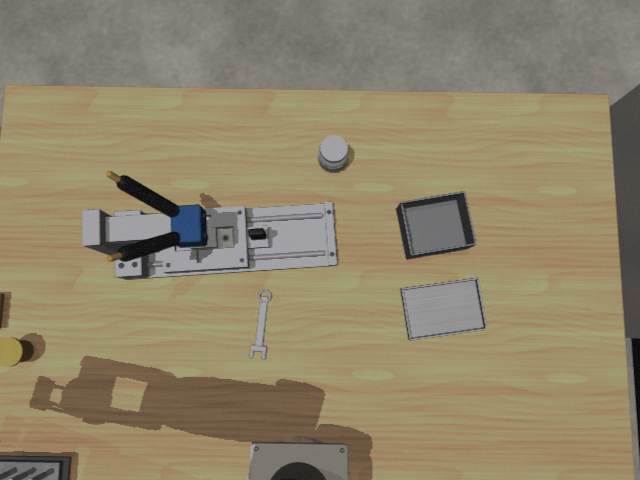

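View pics/side0.png

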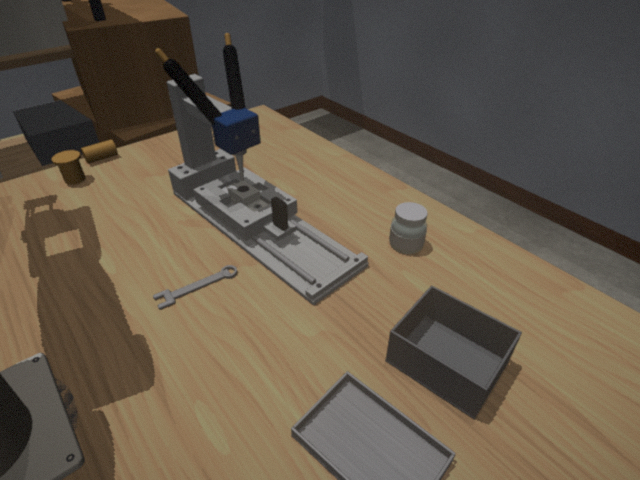

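Top view: the rig runs along world y with its exit to the right, and the end corners of its base are at about (335,204) and (338,268). The handle is at (258,234), the tray at (443,309) and the bin at (436,225). The side view agrees: the low tray is on the robot's side of the bin.

```bash
cat > h.py <<'E'
from station import *
import cv2,numpy as np
from scipy.spatial.transform import Rotation as R
def ray(uv,z,K,T):
    uv=np.atleast_2d(np.float64(uv)); d=np.c_[(uv[:,0]-K[0,2])/K[0,0],-(uv[:,1]-K[1,2])/K[1,1],-np.ones(len(uv))]@T[:3,:3].T
    return T[:3,3]+d*((z-T[2,3])/d[:,2])[:,None]
def cam(n):
    c=camera_info(n); K=c["intrinsics"]
    if n!="wrist": return read_camera(n),K,c["T"]
    T=np.eye(4);q=get_ee_rot();T[:3,:3]=R.from_quat([*q[1:],q[0]]).as_matrix();T[:3,3]=get_tcp_pos()
    return read_camera(n),K,T@c["tool_from_camera"]
def down(a):
    "tool down, tool x at world angle a"
    x=np.array([np.cos(a),np.sin(a),0]);z=np.array([0,0,-1.]);q=R.from_matrix(np.c_[x,np.cross(z,x),z]).as_quat()
    return [q[3],*q[:3]]
E
python3 - <<'E'
from h import *
im,K,T=cam("top")
e=ray([(335,204),(338,268)],.012,K,T);print("rig end",e,np.linalg.norm(e[1]-e[0]))
print("handle",ray((257,234),.106,K,T))
t=ray([(401,290),(478,279),(485,327),(409,339)],.022,K,T);print("tray",t,t.mean(0),np.linalg.norm(np.diff(t,axis=0),axis=1))
for n,p in dict(bin=[(398,206),(466,193),(475,244),(408,258)],).items():print(n,ray(p,.075,K,T))
print("jar",ray((334,147),.085,K,T),"wr",ray([(265,295),(258,355)],0.005,K,T))
h=e.mean(0)
for a in (-1.57,1.57):
  for p in ((h[0],h[1]+.1,.25),(t.mean(0)[0],t.mean(0)[1],.25)): print(inverse_kinematics(p,down(a)))
E
```

```text
rig end [[ 0.65448593 -0.07338958  0.012     ]
 [ 0.50187184 -0.08219481  0.012     ]] 0.15286788985759822
handle [[0.56329662 0.09927303 0.106     ]]
tray [[ 0.45242183 -0.22731598  0.022     ]
 [ 0.48084059 -0.40510261  0.022     ]
 [ 0.37156489 -0.4179997   0.022     ]
 [ 0.34162684 -0.24475748  0.022     ]] [ 0.41161354 -0.32379395  0.022     ] [0.18004364 0.11003415 0.17581   ]
bin [[ 0.63809311 -0.21382961  0.075     ]
 [ 0.67086237 -0.36814201  0.075     ]
 [ 0.55417661 -0.38539376  0.075     ]
 [ 0.52007032 -0.2354275   0.075     ]]
jar [[ 0.77091627 -0.06728132  0.085     ]] wr [[0.43654457 0.08681191 0.005     ]
 [0.29926232 0.0985716  0.005     ]]
None
[-6.89269373e-01  2.41141308e-01  1.82728120e+00 -4.44089210e-16
  1.07317014e+00  2.45152695e+00]
[ 1.78228986e-02  3.24666949e-01  1.71044373e+00 -4.44089210e-16
  1.10648198e+00  1.86192254e-02]
[-6.89269373e-01  2.41141308e-01  1.82728120e+00 -4.44089210e-16
  1.07317014e+00 -6.88473046e-01]
```

```bash
python3 - <<'E'
from h import *
p=get_tcp_pos();d=p[:2]/np.hypot(*p[:2])
q=get_ee_rot()
movel([*(d*.39),.33],v=.25)
move_pose([.39,-.02,.33],down(np.pi/2))
move_pose([.57,.02,.30],down(np.pi/2))
im,K,T=cam("wrist"); cv2.imwrite("pics/w1.png",im[:,:,::-1]); np.savez("w1.npz",im=im,K=K,T=T)
print(get_tcp_pos(),get_joint_pos(),get_time(),T[:3,3])
from math import sin,cos
for t in (.2,.35,.5):
  for s in (1,-1):
    z=np.array([0,s*sin(t),-cos(t)]);x=np.array([0,cos(t),s*sin(t)]);qq=R.from_matrix(np.c_[x,np.cross(z,x),z]).as_quat()
    for pp in ((.567,.1,.075),(.557,-.06,.075)): print(t,s,inverse_kinematics(pp,[qq[3],*qq[:3]]))
E
```

```text
[0.56878075 0.02006198 0.30028184] [ 1.44289184e-02  2.59712045e-01  1.67893354e+00 -1.61629939e-04
  1.20354852e+00  1.39626409e-02] 3.975 [0.56831063 0.09964923 0.46217958]
0.2 1 [ 0.04682672  0.56039658  1.84326896  0.29526588  0.75046322 -0.1711102 ]
0.2 1 [-0.2356724   0.56232127  1.83920204  0.27105362  0.80595733 -0.43038042]
0.2 -1 [ 0.2573255   0.58333956  1.79481709 -0.26280641  0.83239622  0.44146806]
0.2 -1 [-0.01864291  0.5483502   1.86873357 -0.29796861  0.74313216  0.20337986]
0.35 1 [-0.03188037  0.57986753  1.84914631  0.5033271   0.79026473 -0.40358165]
0.35 1 [-0.31040878  0.59464056  1.81678364  0.43394359  0.88920241 -0.61312872]
0.35 -1 [ 0.32903693  0.61794981  1.76591106 -0.42028618  0.91951448  0.61321063]
0.35 -1 [ 0.06141954  0.57152047  1.86747768 -0.50229393  0.79076941  0.43402289]
0.5 1 [-0.10615781  0.61410937  1.84789077  0.67873544  0.86231283 -0.60413911]
0.5 1 [-0.37811401  0.63952656  1.78909742  0.5617717   0.99075459 -0.75722306]
0.5 -1 [ 0.39376143  0.66434383  1.73230634 -0.5450809   1.02343357  0.7478325 ]
0.5 -1 [ 0.13638274  0.60916266  1.85941787 -0.67123303  0.86899778  0.62893317]
```

View pics/w1.png

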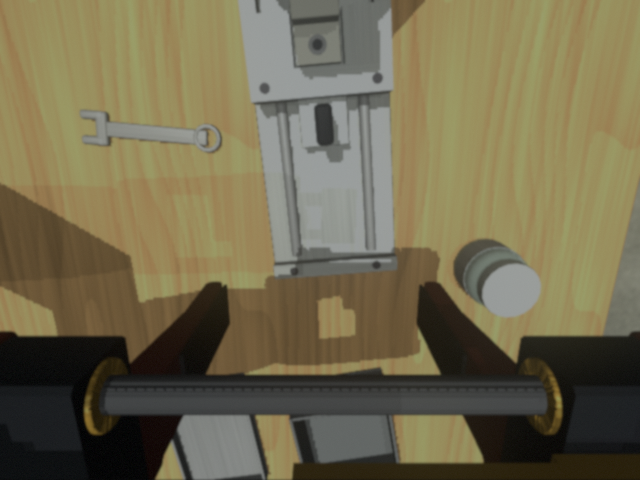

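The wrist view shows the handle top as a dark blob at (324,124). The outer edge of the mould runs from (253,103) to (391,91), the base end corners are at (275,275) and (396,269), and the casting foot hole is at (317,44). Next I'll compute positions from these.

```bash
python3 - <<'E'
from h import *
f=np.load("w1.npz");im,K,T=f["im"],f["K"],f["T"]
m=(im.max(2)<45).astype(np.uint8);m[:95]=0;m[155:]=0;m[:,:300]=0;m[:,345:]=0
c=max(cv2.findContours(m,0,2)[0],key=cv2.contourArea);r=cv2.minAreaRect(c);print(r)
b=ray(cv2.boxPoints(r),.106,K,T);h=b.mean(0);print("handle",h,[np.linalg.norm(b[i]-b[i-1]) for i in range(4)])
e=ray([(253,103),(391,91)],.062,K,T);print("mould edge",e,e.mean(0),np.linalg.norm(e[1]-e[0]),"yaw",np.arctan2(*(e[1]-e[0])[[1,0]]))
g=ray([(275,275),(396,269)],.012,K,T);print("end",g,g.mean(0),np.linalg.norm(g[1]-g[0]),np.arctan2(*(g[1]-g[0])[[1,0]]))
d=g.mean(0)-e.mean(0);print("axis yaw",np.arctan2(d[0],-d[1])); d=g.mean(0)-h;print(np.arctan2(d[0],-d[1]))
for k in (0,1): 
  L=ray([[(257,110),(273,270)],[(391,97),(396,266)]][k],.012,K,T);d=L[1]-L[0];print("side",np.arctan2(d[0],-d[1]))
o=ray((317,44),.054,K,T);print("foot hole",o, np.linalg.norm(o[0,:2]-h[:2]))
E
```

```text
Traceback (most recent call last):
ValueError: max() iterable argument is empty
```

```bash
python3 - <<'E'
from h import *
f=np.load("w1.npz");im,K,T=f["im"],f["K"],f["T"]
s=im[103:146,310:340].max(2);print(s[20,::2],s[::3,14])
m=np.zeros(im.shape[:2],np.uint8);m[98:150,308:342]=(im[98:150,308:342].max(2)<75)
c=max(cv2.findContours(m,0,2)[0],key=cv2.contourArea);r=cv2.minAreaRect(c);print(r)
b=ray(cv2.boxPoints(r),.106,K,T);h=b.mean(0);print("handle",h,[np.linalg.norm(b[i]-b[i-1]) for i in range(4)])
e=ray([(253,103),(391,91)],.062,K,T);print("mould edge",e,e.mean(0),np.linalg.norm(e[1]-e[0]),"yaw",np.arctan2(*(e[1]-e[0])[[1,0]]))
g=ray([(275,275),(396,269)],.012,K,T);print("end",g,g.mean(0),np.linalg.norm(g[1]-g[0]),np.arctan2(*(g[1]-g[0])[[1,0]]))
d=g.mean(0)-e.mean(0);print("axis yaw",np.arctan2(d[0],-d[1])); d=g.mean(0)-h;print(np.arctan2(d[0],-d[1]))
for k in (0,1): 
  L=ray([[(257,110),(273,270)],[(391,97),(396,266)]][k],.012,K,T);d=L[1]-L[0];print("side",np.arctan2(d[0],-d[1]))
o=ray((317,44),.054,K,T);print("foot hole",o, np.linalg.norm(o[0,:2]-h[:2]))
E
```

```text
[158 156 142  68  53  57  56  56  53  54  48  69 108 136 154] [83 51 57 57 57 57 56 56 54 56 53 53 53 53 74]
((324.11383056640625, 124.36550903320312), (41.439693450927734, 16.44300651550293), 85.2363510131836)
handle [0.56879511 0.10305251 0.106     ] [np.float64(0.035318395675563566), np.float64(0.01442762882855137), np.float64(0.03528462772320557), np.float64(0.014856640119924965)]
mould edge [[0.49864797 0.1237572  0.062     ]
 [0.63409222 0.13506005 0.062     ]] [0.5663701  0.12940863 0.062     ] 0.13591503902749769 yaw 0.08325729571492291
end [[ 0.50753327 -0.07741109  0.012     ]
 [ 0.65958649 -0.0689116   0.012     ]] [ 0.58355988 -0.07316134  0.012     ] 0.15229058382404476 0.05584003972806251
axis yaw 0.08465567932000097
0.083593630456431
side 0.05887267156429353
side 0.08416712686940744
foot hole [[0.56174386 0.17800376 0.054     ]] 0.07528219700611037
```

```bash
cat >> h.py <<'E'
YAW=.082; U=np.array([np.sin(YAW),-np.cos(YAW),0]); Z=np.array([0,0,1.])
def tilted(t):
    z=-U*np.sin(t)-Z*np.cos(t);x=-U*np.cos(t)+Z*np.sin(t);q=R.from_matrix(np.c_[x,np.cross(z,x),z]).as_quat()
    return [q[3],*q[:3]],z
E
python3 - <<'E'
from h import *
h=np.array([.5688,.1030,.090]); q,z=tilted(.35)
tcp=h+U*.004+.019*z
print(tcp, inverse_kinematics(tcp,q))
move_pose(tcp-.12*z,q)
print(movel(tcp,v=.15,until_force=8),get_tcp_pos())
f0=np.array(get_ft_force())
command_gripper(0); print(get_grip_width()*88,get_finger_force(),get_ft_force()-f0,get_time())
p=get_tcp_pos()
print(movel(p+U*.152,v=.1,until_force=30),get_ft_force()-f0)
print(movel(p+U*.166,v=.04,until_force=12),get_ft_force()-f0,np.linalg.norm(get_tcp_pos()-p),get_tcp_pos()-p,get_time())
E
```

```text
[0.568594   0.10550661 0.07215192] [-0.02115696  0.59516686  1.82643266  0.48581257  0.81900602 -0.45585928]
False [0.56944191 0.10548869 0.0731676 ]
15.63354619194278 30.001254379749298 [ 3.04120298  1.5331774  -3.49558177] 6.5833
False [ 2.59473879 -1.78578719 -2.48301149]
True [-0.23644005  0.77711029  5.24467471] 0.16065088770892555 [ 1.34199108e-02 -1.60089382e-01 -6.03547489e-05] 8.5667
```

```bash
python3 - <<'E'
from h import *
q,z=tilted(.35); p=get_tcp_pos()
command_gripper(1); movel(p-.12*z,v=.2)
c=np.array([.5688,.1030,0])+[.0134,-.1601,0]-.122*U; print("cavity",c)
move_pose([c[0],c[1],.28],down(np.pi/2+.083))
im,K,T=cam("wrist"); cv2.imwrite("pics/w2.png",im[:,:,::-1]); np.savez("w2.npz",im=im,K=K,T=T)
print(get_time())
E
```

```text
cavity [0.57220721 0.06449007 0.        ]
11.3333
```

View pics/w2.png

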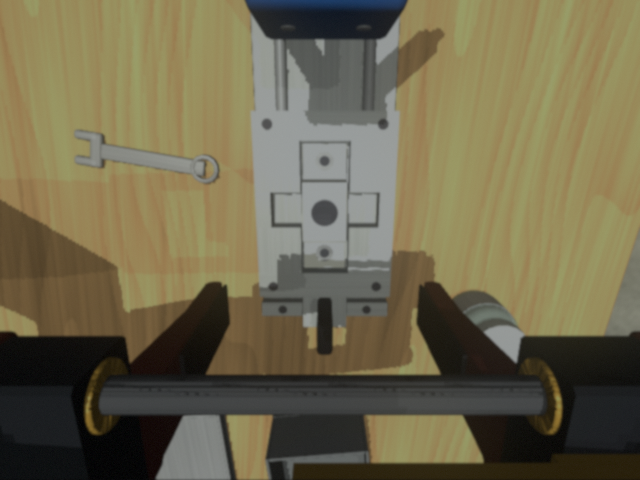

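The carriage is out and the casting is seated. The boss hole is at (325,213), the foot holes are at (324,161) and (325,253), and the finger slots span columns 272 to 378 at row 209.

```bash
python3 - <<'E'
from h import *
f=np.load("w2.npz");im,K,T=f["im"],f["K"],f["T"]
b=ray((325,213),.076,K,T)[0];g=ray([(324,161),(325,253)],.054,K,T)
print(b,g,g.mean(0),np.linalg.norm(g[1]-g[0]),np.arctan2(g[0,1]-g[1,1],g[0,0]-g[1,0])-np.pi/2)
s=ray([(272,209),(378,209)],.062,K,T);print("slots",s,s.mean(0),np.linalg.norm(s[1]-s[0]))
E
```

```text
[0.57227111 0.06520985 0.076     ] [[0.56717296 0.11290818 0.054     ]
 [0.57650635 0.01721693 0.054     ]] [0.57183965 0.06506256 0.054     ] 0.09614533833816907 0.09722902301724923
slots [[0.51894833 0.06172407 0.062     ]
 [0.62542225 0.07088926 0.062     ]] [0.57218529 0.06630667 0.062     ] 0.1068676529813829
```

```bash
python3 - <<'E'
from h import *
print(inverse_kinematics([.41,-.28,.30],down(np.pi/2+.155)))
move_pose([.41,-.28,.30],down(np.pi/2+.155))
im,K,T=cam("wrist"); cv2.imwrite("pics/w3.png",im[:,:,::-1]); np.savez("w3.npz",im=im,K=K,T=T)
print(get_time())
E
```

```text
[-6.23145988e-01  1.42323528e-01  1.82835602e+00 -4.44089210e-16
  1.17091311e+00 -7.78145988e-01]
12.8083
```

View pics/w3.png

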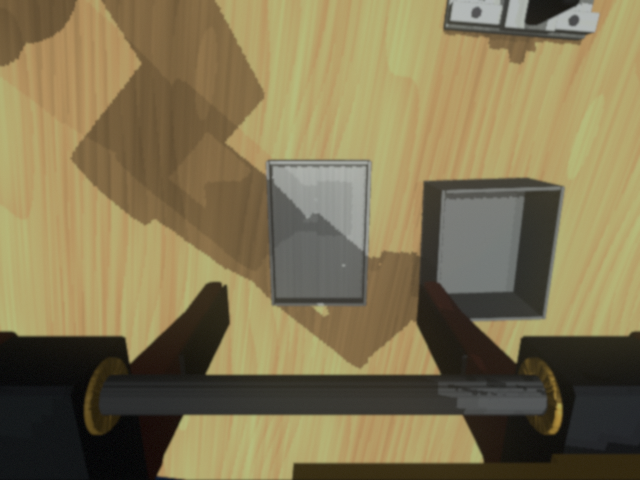

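The tray, all four corners visible, has its rim at (267,160), (371,160), (366,304) and (273,304). The deep bin is to its right. I'll compute the tray pose, check it, then grasp and lift.

```bash
python3 - <<'E'
from h import *
f=np.load("w3.npz");K,T=f["K"],f["T"]
t=ray([(267,160),(371,160),(366,304),(273,304)],.022,K,T);d=(t[0]+t[1]-t[2]-t[3])/2
print("tray",t.mean(0),[np.linalg.norm(t[i]-t[i-1]) for i in range(4)],"yaw",np.arctan2(-d[0],d[1]))
c=np.array([.5722,.0652]);q=down(np.pi/2+.083)
move_pose([*c,.25],q)
command_gripper(.73)
movel([*c,.12],v=.15)
print(movel([*c,.050],v=.06,until_force=6),get_tcp_pos()); f0=get_ft_force()
command_gripper(0);print("w",get_grip_width()*88,get_finger_force(),get_ft_force()-f0,get_time())
movel([*get_tcp_pos()[:2],.10],v=.06);print("w",get_grip_width()*88,get_finger_force(),get_ft_force()-f0)
movel([*get_tcp_pos()[:2],.20],v=.15)
im,K,T=cam("wrist"); cv2.imwrite("pics/w4.png",im[:,:,::-1]); print(get_time())
E
```

```text
tray [ 0.41226384 -0.32347504  0.022     ] [np.float64(0.17819352102068867), np.float64(0.11748036546797463), np.float64(0.17817041364672173), np.float64(0.11734711357805164)] yaw 0.15675985219664643
False [0.57253707 0.06523806 0.05041199]
w 44.05098048098898 29.99957710504532 [-0.82898217 -0.44824858  2.53054733] 17.6
w 43.56274148146686 29.999621137976646 [-0.1841381  -0.56400571 -0.59349101]
19.45
```

View pics/w4.png

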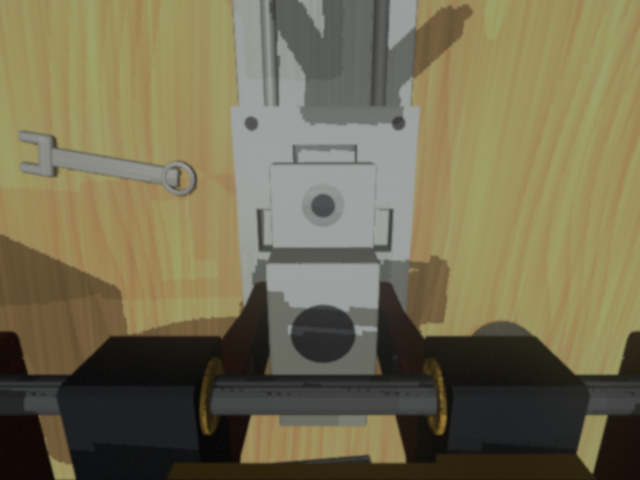

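The casting is held level between the pads, clear of the mould, with the carriage still out. Next is the tray.

```bash
python3 - <<'E'
from h import *
c=np.array([.4122,-.3235]);q=down(np.pi/2+.157)
move_pose([*c,.20],q)
movel([*c,.05],v=.15)
print(movel([*c,.006],v=.03,until_force=4),get_tcp_pos(),get_grip_width()*88,get_ft_force(),get_time())
im,K,T=cam("wrist"); cv2.imwrite("pics/w5.png",im[:,:,::-1])
E
```

```text
True [ 0.41208024 -0.32345844  0.01199507] 44.141815633193936 [0.81494311 0.16882553 3.65313232] 23.2917
```

View pics/w5.png

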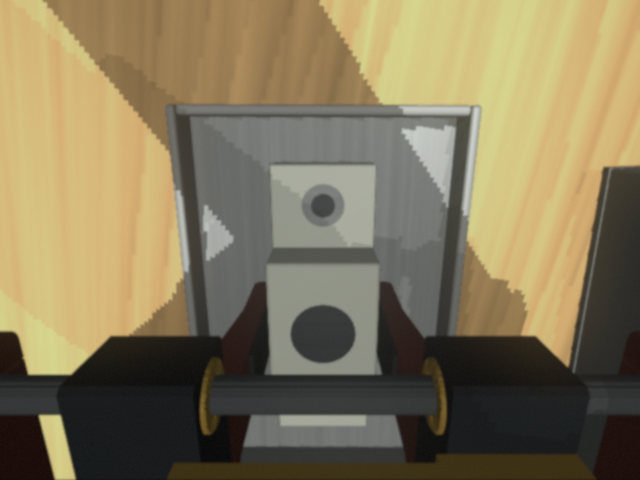

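The casting is on the tray floor, centred and lengthwise. It touched down at TCP z = 0.012, as expected. I'll release to a partial opening and retreat.

```bash
python3 - <<'E'
from h import *
wait(.2); command_gripper(.70); wait(.2)
p=get_tcp_pos(); movel([*p[:2],.08],v=.06); movel([*p[:2],.28],v=.15)
wait(.3); im,K,T=cam("wrist"); top=cam("top")[0]
cv2.imwrite("pics/f.png",np.hstack([cv2.resize(im,(400,300)),cv2.resize(top,(400,300))])[:,:,::-1]); print(get_time(),get_finger_force())
E
```

```text
27.4167 0.0
```

View pics/f.png

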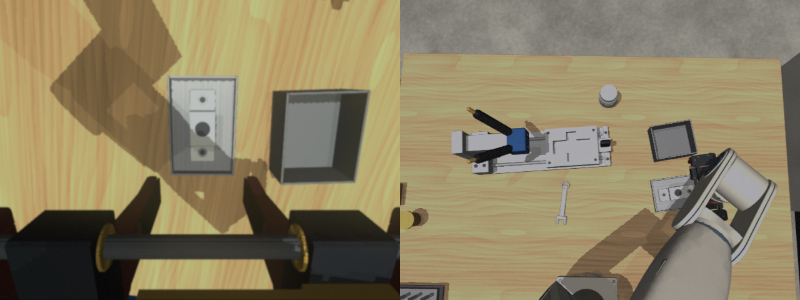

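The casting lies flat and centred in the tray at (203,128) in the left half. The carriage is still out, and the bin, jar and wrench have not moved.

```bash
python3 -c "
from station import *
print(job_done())"
```

```text
the job is handed in; nothing more can be done
None
```

The job is handed in at about 27 s on the robot's clock: the carriage is at its end stop, and the casting lies released, flat, centred and lengthwise in the tray, with the bin, jar and wrench where they were and no sign of contact with the mixing head (the judge's result was not shown).

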